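Seat a round tile in the modelling board and turn the latch over it

ROBOT

A 6-joint arm with a two-finger parallel gripper is mounted at the origin on the work surface. World frame = base frame: x ahead of the robot, y to its left, z up, the work surface at z = 0. Lengths are in mm, angles in rad, forces in N, time in s.
With the tool pointing down it reaches from about 350 to 775 mm from the base axis. Payload 7.3 kg.
Tool frame: the origin (TCP) lies on the centre line of the jaws, within the pads' length; the fingertips stand 14 mm ahead of it and the grasp point (between the pads) lies 5 mm behind it (r.tcp_to_tips is the distance from the TCP to the fingertips, in mm); z points along the fingers, y is the line along which they close (so a half turn about z gives the same grasp; the last joint's range is limited). The gripper opens to 92 mm and grips with 3 to 60 N. Pads are 19 mm wide; open, the fingers measure 130 mm over their backs; the gripper's body (75 mm by 190 mm) begins 47 mm behind the grasp point.
Start: joints at [0.974, 0.342, 1.524, -0, 1.275, -0.146], TCP at [228.723, 472.577, 240.741] pointing down, gripper open.
Joint ranges: [-2.53, 2.53], [-0.77, 2.02], [0.04, 2.7], [-1, 4.14], [0.28, 2.66], [-3.11, 3.11]. Speed limits (rad/s): [2.57, 2.57, 3.14, 3.14, 3.14, 3.14].

INTERFACE

Orientations are given as a 3x3 rotation matrix whose columns are the frame's x, y, z axes.
In Python, from rig import r, viewer, ticket gives the robot as it stands.
- The arm moves only by the shell command python3 -m crank 'ROWS' [FORCE]. ROWS is JSON, a list of rows, each a list of 3 entries, a list of its own where there are three numbers: the shift along the tool's x, y, z in units of 400 mm (1.0 is 400 mm), then the turn about the tool's z in units of 120 degrees (1.0 is 120 degrees), then the opening, from 0 (shut) to 1 (fully open). In form: [[[dx, dy, dz], turn, fingers], ...]. A call has 1 to 20 rows; each row is the pose to reach, as a shift and turn from the pose commanded when the call began, along the tool's axes at that moment; what a row does not reach only later rows make up. A row lasts 1/8 s, in which the tool goes at most 62.5 mm and 10.7 degrees, less where a joint would pass 70% of its speed; a pose out of reach is approached as far as the arm can. A call with a number of a shift or a turn outside -1 to 1 is refused whole. A call with a gripper value outside its range is refused whole. The fingers move at their own pace and stop on an object; FORCE is the grip in N (left out, the last holds). Time passes only in rows, so rows that repeat a pose let the fingers close. It gives the time, the measured TCP pose, the force, the opening and the grip force at its end, in the units of the state.
- r.get_obs(): the state, without advancing time (a new reading comes with each control period).
- viewer.get_image(name): name is "scene" or "side" or "wrist"; returns a dict with "color" (384x512x3 uint8, red, green, blue), "z_map" (384x512 float32, mm along the optical axis (not along the pixel's ray), 0 where there is no reading), "fovy" (degrees; the focal length in pixels is half the picture's height over the tangent of half this angle, whatever the lens; pixels are square), "cx", "cy" (the principal point, pixels), "position" and "orientation" of the camera in the world. Camera axes: x right, y down, z forward; pixel columns grow to the right and rows downward; lengths in mm; the calibration is good to about 2 mm. The wrist camera is an equidistant fisheye: a pixel r from the principal point sees the ray r / f radians off the axis. A picture is of the moment at which its call begins.
- ticket.sign_off(): hands the job in; it is judged then, once.
The state is a dict: "t": time; "qpos": joint angles; "qvel": joint speeds; "joint_efforts": joint torques, N m; "eef_pos": TCP position; "tcp_rot": TCP orientation; "force": force on the tool from outside, world axes, zero at the start; "ft_torque": the same for the moment, N m; "opening": finger opening in mm; "grip_force": force on a finger pad.
Only numpy, scipy, OpenCV 4.12 (cv2) and the standard library are available. Lean on these libraries where they do the work, as an engineer would, in place of code of your own. Each camera call takes 0.05 s, during which the arm holds its last target. There are 200 camera calls.

TASK

Push the loose terracotta tile with the fingertips across the modelling board until it drops into the round recess and lies flat there; slide it only, do not lift it. Then push the wooden turn-button round so that its free end lies over the tile's rim, pointing at the tile's middle. Leave the other things where they are, and take the hand away.

Things in the scene. Friction and masses are not known exactly. Their poses are not given: they have to be found in the camera images.
- board: Fixed plywood modelling board, 210 (x) by 340 (y) by 18 mm, flat on the table. Origin: centre of its underside; y runs along its length, z up. Top 18 mm above the table. A round recess 105 mm across and 10 mm deep is centred 65 mm from the board's centre towards +y. The wooden turn-button is pivoted near its +y end.
- recess (a point): Centre of the flat floor of the recess (lined with thin grey felt), 8 mm above the table.
- tile: Loose round terracotta tile, 100 mm across, 12 mm thick, 0.12 to 0.24 kg, flat on the board on the -y side of the recess, perhaps partly over its edge. Origin: centre of its underside (18 mm above the table at the start, 8 mm seated; its top then stands 2 mm above the board). It stays level until about 16 mm from the recess centre, then its leading edge dips in first.
- latch (a joint): Angle (rad) of the dark wooden turn-button about its upright pivot, anticlockwise from above. 0: its bar points along the board's -y, at the middle of the recess; 1.57: along the board's +x. It starts open at 1.1 to 1.7, clear of the recess. Turns from -2.0 to 2.2, no catch at 0; slight friction (about 1.2 N at 42 mm from the pivot) keeps it where it is left.
- pivot (a point): Where the turn-button's pivot axis meets the board's top: 145 mm from the board's centre towards the board's +y, 80 mm from the centre of the recess.
- latch_tip (a point): Middle of the free end face of the turn-button's bar, 50 mm from the pivot and 29.5 mm above the table. The bar is 18 mm wide and 14 mm high (22.5 to 36.5 mm above the table, so 4.5 mm clear of the board's top); it reaches 50 mm from the pivot on this side and 12 mm on the other.
- jar: Bystander: small glass jar with a white cap, 36 mm across, 45 mm high, standing on a corner of the board (its -x, +y corner). Origin: centre of its underside.
- pot: Bystander: black plastic water pot, 64 mm across, 58 mm high, on the table beside the board's +x edge. Origin: centre of its underside.
- stick: Bystander: flat wooden modelling stick, 150 by 16 by 6 mm, on the table beside the board's +x edge. Origin: centre of its underside.
- scraper: Bystander: flat wooden smoothing block, 60 by 90 by 20 mm, on the table beside the board's -x edge. Origin: centre of its underside.
Not all that is in view belongs to the job. What is meant by the tile is not purple, and is the smaller of those in its own colour.

How it is judged:
By the outcome, as a careful person would: the job done as asked, in the order asked, and still so for the second after the job is handed in, with the robot touching nothing.
It also fails if it takes over 51 s, if anything falls off the work surface, if the arm or the gripper's body presses on something with over 40 N, if the wrist force passes 120 N, or if a joint passes its speed limit or range.

## Working session

There is one attempt and no reset: what is moved stays moved. The work goes in short steps, Python scripts to look and compute and a shell command to move; the robot and the scene stay as the last step left them, time stands still between calls to the robot, and variables do not carry over. Pictures are saved under pics/ and viewed, at most 10 in all, crops included, and the job is handed in when it is done.

```bash
ls; mkdir -p pics; cat > h.py <<'E'
import numpy as np, cv2
from rig import r, viewer, ticket
def shot(n,fn=None):
    im=viewer.get_image(n)
    if fn: cv2.imwrite('pics/'+fn,im['color'][:,:,::-1])
    return im
def ray(im,u,v,fish=False):
    f=im['color'].shape[0]/2/np.tan(np.radians(im['fovy'])/2)
    x,y=u-im['cx'],v-im['cy']
    if fish:
        q=np.hypot(x,y)+1e-9; a=q/f; d=np.array([np.sin(a)*x/q,np.sin(a)*y/q,np.cos(a)])
    else: d=np.array([x/f,y/f,1.])
    return np.array(im['position']),np.array(im['orientation']).reshape(3,3)@d
def onz(im,u,v,z,fish=False):
    p,d=ray(im,u,v,fish); return p+d*(z-p[2])/d[2]
E
python3 - <<'E'
from h import *
a=shot('scene','scene.png'); b=shot('side','side.png')
c=shot('wrist','wrist.png')
for i in (a,b,c): print(i['fovy'],i['cx'],i['cy'],i['position'],np.round(i['orientation'],3).tolist())
o=r.get_obs(); print(o['t'],o['eef_pos'],np.round(o['tcp_rot'],3).tolist(),o['opening'],r.tcp_to_tips)
cv2.imwrite('pics/all.png',np.hstack([cv2.resize(i['color'][:,:,::-1],(400,300)) for i in (b,c)]))
E
```

```text
pics
52.948650971751746 254.81726268002325 183.83310354864958 [1058.1421249   398.10764539  784.05070296] [[-0.701, 0.539, -0.467], [0.713, 0.533, -0.455], [0.004, -0.652, -0.758]]
45.51477120813361 251.1135793343808 187.13210405199226 [ 559.79050348 -986.66553932  672.94787252] [[0.999, -0.01, 0.038], [-0.037, -0.554, 0.831], [0.013, -0.832, -0.554]]
65.70646984690485 251.68262886377252 188.89590687464138 [162.02852767 503.75371263 384.26946825] [[0.434, 0.866, 0.247], [0.901, -0.417, -0.12], [-0.001, 0.275, -0.961]]
0.15 [228.54402415 472.3368474  240.20658317] [[-0.9, 0.436, -0.001], [0.436, 0.9, -0.001], [0.0, -0.001, -1.0]] 91.84744197251862 14.0
```

View pics/scene.png

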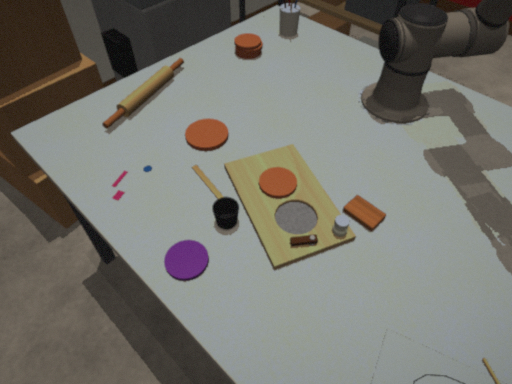

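View pics/all.png

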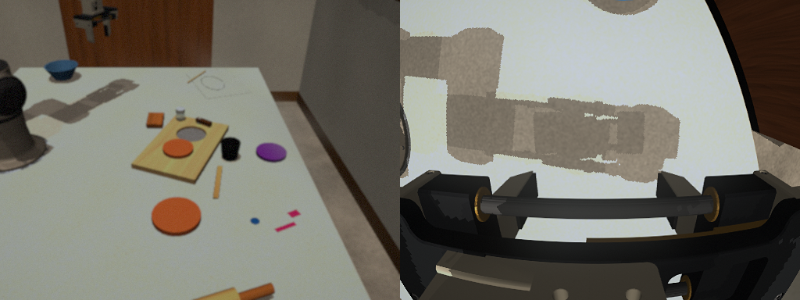

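Terracotta discs in the scene view: one on the board at (278,181), a larger one on the table at (207,134), and a stack at (248,42). There is also a purple disc at (187,259). The one on the board is not purple and looks smaller than the one at (207,134), so it fits; I'll measure it and check it in a crop.

```bash
cat > meas.py <<'E'
from h import *
a=shot('scene'); hsv=cv2.cvtColor(a['color'],cv2.COLOR_RGB2HSV)
def comps(m,zt,amin=60):
    n,l,s,c=cv2.connectedComponentsWithStats(m.astype(np.uint8))
    for i in range(1,n):
        if s[i,4]<amin: continue
        ct=max(cv2.findContours((l==i).astype(np.uint8),0,1)[0],key=cv2.contourArea)[:,0]
        P=np.array([onz(a,u,v,zt)[:2] for u,v in ct],np.float32)
        R=cv2.minAreaRect(P); print('px',c[i].round(),s[i,4],'mid',np.round(R[0],1),'size',np.round(R[1],1),'ang',round(R[2],1), 'corners',cv2.boxPoints(R).round().tolist() if s[i,4]>2500 else '')
H,S,V=[hsv[:,:,i].astype(int) for i in range(3)]
print('orange z30'); comps((H<12)&(S>150)&(V>120),30)
print('board z18'); roi=np.zeros(H.shape,bool); roi[140:270,215:360]=1
bm=(H>14)&(H<32)&(S>60)&(V>100)&roi; comps(bm,18,400)
print('recess z18'); comps((S<40)&(V<175)&(V>60)&roi,18,100)
print('latch z36.5'); comps((V<110)&(H<20)&(S>90)&roi,36.5,30)
cr=a['color'][135:270,200:370,::-1]; cv2.imwrite('pics/crop.png',cv2.resize(cr,None,fx=4.4,fy=4.4,interpolation=2))
E
python3 meas.py
```

```text
orange z30
px [247.  40.] 253 mid [  99.3 -579.3] size [90.2 90.4] ang 0.1 corners 
px [206. 133.] 900 mid [ 551.8 -292.8] size [112.7 119.7] ang 44.8 corners 
px [278. 181.] 801 mid [544.8 -19.2] size [93.2 91.6] ang 44.0 corners 
board z18
px [284. 203.] 6004 mid [564.5  22.7] size [340.  210.2] ang 66.7 corners [[401.0, -92.0], [594.0, -175.0], [728.0, 137.0], [535.0, 220.0]]
recess z18
px [291. 203.] 8691 mid [546.9  34.2] size [416.1 416.5] ang 44.7 corners [[253.0, 36.0], [546.0, -260.0], [841.0, 33.0], [548.0, 329.0]]
px [296. 217.] 1039 mid [592.1  83.7] size [ 92.9 100.5] ang 44.7 corners 
latch z36.5
px [220. 144.] 30 mid [ 560.6 -223.2] size [41.6  9. ] ang 0.4 corners 
px [278. 194.] 91 mid [578.2  10.3] size [34.3 88.8] ang 42.5 corners 
px [352. 215.] 64 mid [504.1 182.5] size [50.   9.7] ang 88.6 corners 
px [302. 241.] 208 mid [641.5 147.4] size [25.9 62.6] ang 51.3 corners 
px [287. 263.] 44 mid [709.4 158.6] size [ 4.6 57.9] ang 66.4 corners
```

View pics/crop.png

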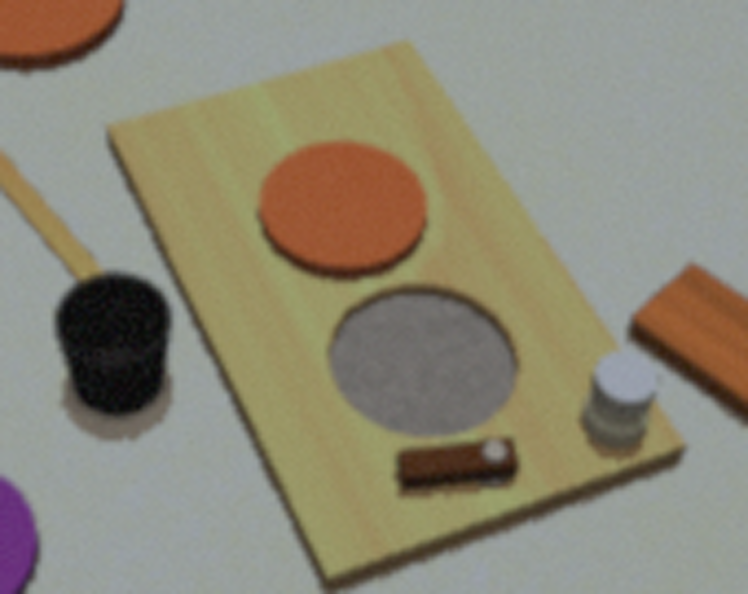

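The crop confirms it: the disc on the board (scene 278,181) measures about 93 mm (mask slightly shrunk), against about 119 mm for the other terracotta disc at (207,134). The recess is at (296,217), the turn-button is open with its pivot at the jar side, and the jar and pot are clear of the push line. I'll move in behind the tile.

```bash
python3 -m crank '[[[-0.1,-0.076,0.02],0.06,0.61],[[-0.21,-0.16,0.04],0.12,0.61],[[-0.32,-0.24,0.06],0.19,0.61],[[-0.43,-0.32,0.08],0.26,0.61],[[-0.53,-0.4,0.1],0.32,0.61],[[-0.627,-0.474,0.11],0.37,0.61],[[-0.627,-0.474,0.11],0.37,0.61],[[-0.627,-0.474,0.11],0.37,0.61]]'
python3 - <<'E'
from h import *
o=r.get_obs(); R=np.array(o['tcp_rot']); p=np.array(o['eef_pos'])
print(o['t'],p,R.round(3).tolist(),o['opening'])
print((R.T@(np.array([514.2,-87.7,110])-p)/400).round(3), np.degrees(np.arctan2(R[1,0],R[0,0]))-65.9)
E
```

```text
t: 1.2
eef_pos: [371.7, 192.9, 196.7]
tcp_rot: [[-0.338, 0.941, -0.0], [0.941, 0.338, 0.0], [0.0, -0.0, -1.0]]
force: [-0.8, 0.0, 0.8]
opening: 55.9
grip_force: 0.0
1.2 [371.69837752 192.89677994 196.74221452] [[-0.338, 0.941, -0.0], [0.941, 0.338, 0.0], [0.0, -0.0, -1.0]] 55.88983046205735
[-0.781  0.098  0.216] 43.87423463360216
```

```bash
python3 -m crank '[[[-0.13,0.016,0.03],0.06,0.61],[[-0.26,0.03,0.06],0.12,0.61],[[-0.39,0.05,0.1],0.19,0.61],[[-0.52,0.065,0.14],0.25,0.61],[[-0.65,0.08,0.18],0.31,0.61],[[-0.781,0.098,0.216],0.366,0.61],[[-0.781,0.098,0.216],0.366,0.61],[[-0.781,0.098,0.216],0.366,0.61]]'
python3 - <<'E'
from h import *
w=shot('wrist','w2.png')
for n,p in (('tile',(544.8,-19.2,30)),('recess',(590.2,82.4,18))):
    d=np.array(w['orientation']).T@(np.array(p)-w['position']); f=192/np.tan(np.radians(w['fovy'])/2)
    a=np.arctan2(np.hypot(*d[:2]),d[2]); print(n,a*f*d[:2]/np.hypot(*d[:2])+[w['cx'],w['cy']])
E
```

```text
t: 2.2
eef_pos: [514.2, -86.4, 110.1]
tcp_rot: [[0.407, 0.914, -0.001], [0.914, -0.407, 0.001], [0.0, -0.001, -1.0]]
force: [0.2, -0.1, 1.0]
opening: 55.8
grip_force: 0.0
tile [251.92790001 105.54567835]
recess [252.33124356 -25.17279978]
```

View pics/w2.png

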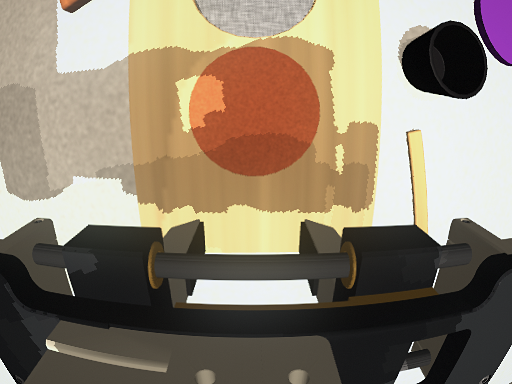

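The tile shows in the wrist view at about (254,111), near the predicted (252,106), and the recess rim is ahead of it. I'll fit both circles from this view.

```bash
python3 - <<'E'
from h import *
w=shot('wrist'); h=cv2.cvtColor(w['color'],cv2.COLOR_RGB2HSV).astype(int); H,S,V=h[...,0],h[...,1],h[...,2]
def fit(P):
    A=np.c_[2*P,np.ones(len(P))]; s=np.linalg.lstsq(A,(P**2).sum(1),rcond=None)[0]; return s[:2],np.sqrt(s[2]+s[:2]@s[:2])
m=((H<12)&(S>150)).astype(np.uint8); m[200:]=0; m[:,:150]=0
c=max(cv2.findContours(m,0,1)[0],key=cv2.contourArea)[:,0]
ct,rt=fit(np.array([onz(w,u,v,30,True)[:2] for u,v in c])); print('tile',ct,rt)
m=((S<45)&(V<190)).astype(np.uint8); m[45:]=0; m[:,:185]=0; m[:,325:]=0
c=max(cv2.findContours(m,0,1)[0],key=cv2.contourArea)[:,0]; c=c[(c[:,1]>2)]
cr,rr=fit(np.array([onz(w,u,v,18,True)[:2] for u,v in c])); print('recess',cr,rr)
o=r.get_obs();R=np.array(o['tcp_rot']);p=np.array(o['eef_pos'])
for q in (ct,cr,(590.2,82.4)): print((R.T@(np.r_[q,36]-p)).round(1))
E
```

```text
tile [548.27636712 -27.09433233] 45.38033114768124
recess [582.02636579  62.39808402] 31.145014868932005
[67.9  7.2 74.7]
[163.3   1.6  74.7]
[184.9   1.   74.7]
```

```bash
python3 - <<'E'
from h import *
w=shot('wrist')
o=r.get_obs();R=np.array(o['tcp_rot']);p=np.array(o['eef_pos'])
for u,v,z in ((189,111,30),(320,111,30),(254,46,30),(254,176,30),(254,37,18),(129,100,18),(381,100,18)): print(u,v,(R.T@(onz(w,u,v,z,True)-p)).round(1)[:2])
print(R.T@(np.r_[544.8,-19.2,36]-p))
E
```

```text
189 111 [ 70.7 -47.2]
320 111 [71.  52.3]
254 46 [119.7   2. ]
254 176 [19.7  2.3]
254 37 [129.6   2.1]
129 100 [  82.5 -101.6]
381 100 [ 83.3 108.4]
[73.78539199  0.55513834 74.83591286]
```

```bash
python3 -m crank '[[[0,0.005,0.06],0,0.61],[[0,0.005,0.12],0,0.61],[[0,0.005,0.17],0,0.61],[[0,0.005,0.187],0,0.61],[[0,0.005,0.187],0,0.61],[[0.02,0.005,0.187],0,0.61],[[0.04,0.005,0.187],0,0.61],[[0.05,0.005,0.187],0,0.61],[[0.07,0.005,0.187],0,0.61],[[0.09,0.005,0.187],0,0.61],[[0.11,0.005,0.187],0,0.61],[[0.13,0.005,0.187],0,0.61],[[0.15,0.005,0.187],0,0.61],[[0.17,0.005,0.187],0,0.61],[[0.19,0.005,0.187],0,0.61],[[0.21,0.005,0.187],0,0.61],[[0.23,0.005,0.187],0,0.61],[[0.25,0.005,0.187],0,0.61],[[0.265,0.005,0.187],0,0.61],[[0.265,0.005,0.187],0,0.61]]'
python3 - <<'E'
from h import *
w=shot('wrist','w3.png')
o=r.get_obs();R=np.array(o['tcp_rot']);p=np.array(o['eef_pos'])
E
```

```text
t: 4.85
eef_pos: [559.8, 8.6, 35.4]
tcp_rot: [[0.409, 0.913, 0.0], [0.913, -0.409, 0.001], [0.001, 0.0, -1.0]]
force: [0.9, 0.5, -0.2]
opening: 56.1
grip_force: 0.1
```

View pics/w3.png

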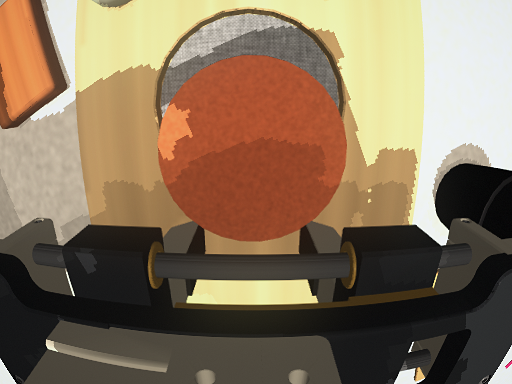

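The tile spans columns 158–347 and rows 55–241, lined up with the recess, whose rim spans columns 155–345 with its far edge at row 10. I'll work out the remaining distance.

```bash
python3 - <<'E'
from h import *
w=shot('wrist')
o=r.get_obs();R=np.array(o['tcp_rot']);p=np.array(o['eef_pos'])
for u,v,z in ((158,148,30),(347,148,30),(252,55,30),(252,241,30),(250,10,18),(155,100,18),(345,100,18)): print(u,v,(R.T@(onz(w,u,v,z,True)-p)).round(1)[:2])
E
```

```text
158 148 [ 53.1 -48.3]
347 148 [53.3 50.6]
252 55 [99.6  0.8]
252 241 [0.8 1. ]
250 10 [127.8  -0.3]
155 100 [ 78.6 -52.9]
345 100 [78.7 52.2]
```

```bash
python3 -m crank '[[[0.01,-0.001,0],0,0.61],[[0.02,-0.002,0],0,0.61],[[0.028,-0.003,0],0,0.61],[[0.036,-0.003,0],0,0.61],[[0.044,-0.003,0],0,0.61],[[0.05,-0.003,0],0,0.61],[[0.056,-0.003,0],0,0.61],[[0.061,-0.003,0],0,0.61],[[0.065,-0.003,0],0,0.61],[[0.065,-0.003,0],0,0.61],[[0.065,-0.003,0],0,0.61]]'
python3 - <<'E'
from h import *
w=shot('wrist','w4.png')
E
```

```text
t: 6.32
eef_pos: [569.2, 32.1, 35.5]
tcp_rot: [[0.409, 0.913, 0.0], [0.913, -0.409, 0.0], [0.0, 0.0, -1.0]]
force: [-0.7, -0.6, 0.3]
opening: 56.0
grip_force: 0.0
```

View pics/w4.png

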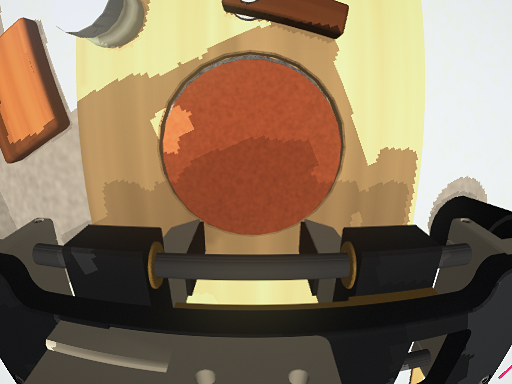

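The tile now spans columns 161–343, smaller than before and inside the recess rim; the turn-button's screw is at about (245,12). I'll check its height from depth.

```bash
python3 - <<'E'
from h import *
w=shot('wrist')
def pt(u,v):
    p,d=ray(w,u,v,True); k=np.array(w['orientation']).reshape(3,3)[:,2]@d; return p+d*np.median(w['z_map'][v-1:v+2,u-1:u+2])/k
for u,v in ((252,70),(252,148),(252,225),(170,148),(335,148),(252,190),(120,150),(390,130)): print(u,v,pt(u,v).round(1))
o=r.get_obs();R=np.array(o['tcp_rot']);p=np.array(o['eef_pos'])
for u,v,z in ((252,60,20),(252,235,20),(161,148,20),(343,148,20),(245,12,38),(224,8,36.5),(349,12,36.5),(343,30,36.5)): print(u,v,(R.T@(onz(w,u,v,z,True)-p)).round(1)[:2])
E
```

```text
252 70 [607.9 116.6  19.9]
252 148 [590.8  78.2  20.5]
252 225 [572.5  37.2  20.1]
170 148 [549.6  97.2  20.5]
335 148 [633.1  59.8  19.7]
252 190 [581.1  56.5  20.1]
120 150 [520.3 109.7  18.3]
390 130 [669.1  56.4  18.2]
252 60 [98.5  0.7]
252 235 [-0.4  0.9]
161 148 [ 51.5 -50. ]
343 148 [51.7 51.5]
245 12 [119.9  -2.7]
224 8 [122.8 -12.8]
349 12 [123.7  48.7]
343 30 [113.6  45.2]
```

The tile lies flat in the recess, with its top at about 20 mm throughout. I'll back off, rise and look at the turn-button.

```bash
python3 -m crank '[[[-0.02,0,0],0,0.61],[[-0.04,0,0],0,0.61],[[-0.05,0,-0.1],0,0.3],[[-0.05,0,-0.22],0,0],[[-0.05,0,-0.25],0,0],[[-0.05,0,-0.25],0,0],[[-0.05,0,-0.25],0,0],[[-0.05,0,-0.25],0,0]]'
python3 - <<'E'
from h import *
w=shot('wrist','w5.png')
E
```

```text
t: 7.42
eef_pos: [560.2, 13.9, 134.0]
tcp_rot: [[0.409, 0.912, -0.003], [0.912, -0.409, 0.0], [-0.001, -0.003, -1.0]]
force: [0.5, 0.7, -0.1]
opening: 1.8
grip_force: 0.0
```

View pics/w5.png

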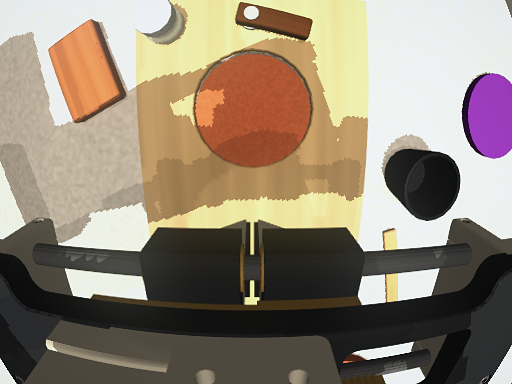

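The screw is at (251,12). The bar's top face has corners at about (240,2), (312,17), (307,35) and (237,21). The tile is centred in the recess.

```bash
python3 - <<'E'
from h import *
w=shot('wrist'); h=cv2.cvtColor(w['color'],cv2.COLOR_RGB2HSV).astype(int)
o=r.get_obs();R=np.array(o['tcp_rot']);p=np.array(o['eef_pos'])
m=(h[...,2]<130)&(h[...,0]<20)&(h[...,1]>90); m[45:]=0; m[:,:225]=0; m[:,330:]=0
c=max(cv2.findContours(m.astype(np.uint8),0,1)[0],key=cv2.contourArea)[:,0]
P=np.array([(R.T@(onz(w,u,v,36.5,True)-p))[:2] for u,v in c],np.float32)
print(cv2.boxPoints(cv2.minAreaRect(P)).round(1).tolist(),cv2.minAreaRect(P))
for u,v,z in ((251,12,38),(253,52,18),(253,167,20),(193,108,20),(312,108,20),(135,108,18),(371,108,18),(240,2,36.5),(312,17,36.5)): print(u,v,(R.T@(onz(w,u,v,z,True)-p)).round(1)[:2])
E
```

```text
[[128.10000610351562, 44.599998474121094], [142.5, -14.5], [162.39999389648438, -9.699999809265137], [147.89999389648438, 49.5]] ((145.2135467529297, 17.485889434814453), (20.458946228027344, 60.90478515625), 13.719143867492676)
251 12 [152.   -0.3]
253 52 [121.2   1.4]
253 167 [19.7  1.6]
193 108 [ 72.5 -50.7]
312 108 [72.7 52.8]
135 108 [  75.3 -106. ]
371 108 [ 75.8 109.1]
240 2 [161.7  -9.2]
312 17 [150.1  49.4]
```

```bash
python3 -m crank '[[[0.14,0.04,0],0.04,0],[[0.28,0.08,0],0.08,0],[[0.42,0.113,0],0.117,0],[[0.42,0.113,0],0.117,0],[[0.42,0.113,0.1],0.117,0],[[0.42,0.113,0.2],0.117,0],[[0.42,0.113,0.235],0.117,0],[[0.42,0.113,0.235],0.117,0],[[0.403,0.11,0.235],0.14,0],[[0.386,0.109,0.235],0.167,0],[[0.366,0.109,0.235],0.25,0],[[0.348,0.106,0.235],0.333,0],[[0.33,0.099,0.235],0.417,0],[[0.313,0.089,0.235],0.5,0],[[0.298,0.077,0.235],0.583,0],[[0.286,0.062,0.235],0.667,0],[[0.286,0.062,0.235],0.667,0],[[0.286,0.062,0.235],0.667,0]]'
python3 - <<'E'
from h import *
a=shot('scene'); cv2.imwrite('pics/s6.png',cv2.resize(a['color'][135:270,200:370,::-1],None,fx=4.4,fy=4.4,interpolation=2))
E
```

```text
t: 9.78
eef_pos: [631.4, 108.1, 42.9]
tcp_rot: [[0.97, -0.242, 0.003], [-0.242, -0.97, 0.0], [0.002, -0.001, -1.0]]
force: [1.2, -0.4, 0.3]
opening: 0.2
grip_force: 0.4
```

View pics/s6.png

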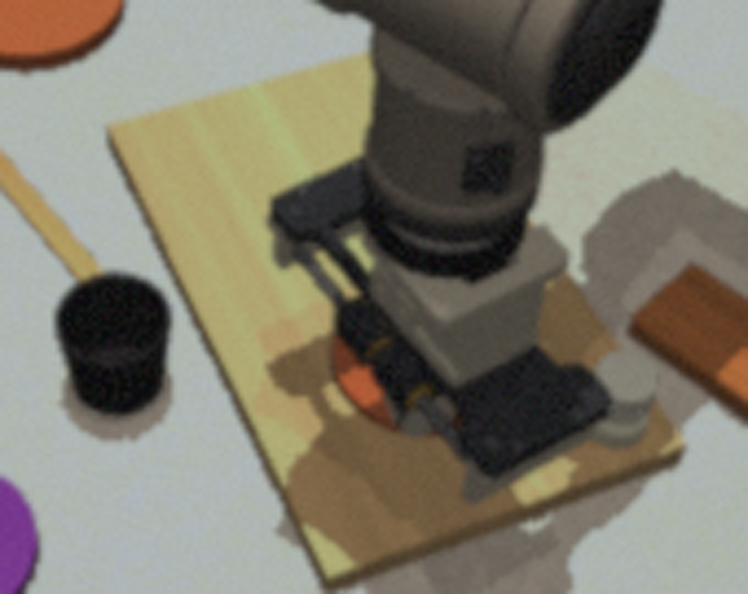

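The tool has followed the arc and the jar hasn't been touched. The hand hides the button, so I'll finish the arc, retreat and look.

```bash
python3 -m crank '[[[-0.008,0.003,0],0.037,0],[[-0.016,0.006,0],0.075,0],[[-0.016,0.006,0],0.075,0],[[-0.016,0.006,0],0.075,0],[[0.02,0.006,0],0.075,0],[[0.05,0.006,0],0.075,0],[[0.05,0.006,-0.1],0.075,0],[[0.05,0.006,-0.2],0.0,0],[[-0.05,0.18,-0.25],-0.08,0],[[-0.1,0.3,-0.25],-0.16,0],[[-0.1,0.42,-0.25],-0.24,0],[[-0.1,0.42,-0.25],-0.32,0],[[-0.1,0.42,-0.25],-0.4,0],[[-0.1,0.42,-0.25],-0.48,0],[[-0.1,0.42,-0.25],-0.56,0],[[-0.1,0.42,-0.25],-0.62,0],[[-0.1,0.42,-0.25],-0.667,0],[[-0.1,0.42,-0.25],-0.667,0],[[-0.1,0.42,-0.25],-0.667,0]]'
python3 - <<'E'
from h import *
w=shot('wrist'); a=shot('scene')
cv2.imwrite('pics/f7.png',np.hstack([cv2.resize(w['color'][:,:,::-1],(400,300)),cv2.resize(a['color'][135:270,200:370,::-1],(400,300))]))
E
```

```text
t: 12.2
eef_pos: [550.6, -45.0, 141.5]
tcp_rot: [[0.411, 0.912, -0.0], [0.912, -0.411, 0.0], [0.0, -0.0, -1.0]]
force: [-0.0, 0.1, -0.5]
opening: 0.5
grip_force: 0.0
```

View pics/f7.png

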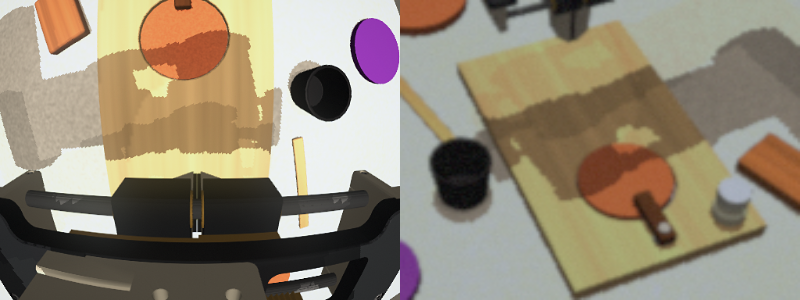

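The bar lies over the tile's rim (right half: screw at (664,228), tip at (645,200)), and the jar and pot look unmoved. I'll measure the angle.

```bash
python3 - <<'E'
from h import *
a=shot('scene'); h=cv2.cvtColor(a['color'],cv2.COLOR_RGB2HSV).astype(int);H,S,V=h[...,0],h[...,1],h[...,2]
m=((V<115)&(H<20)&(S>80)).astype(np.uint8); m[:218]=0; m[250:]=0; m[:,:285]=0; m[:,:]*=1; m[:,322:]=0
c=max(cv2.findContours(m,0,1)[0],key=cv2.contourArea)[:,0]
P=np.array([onz(a,u,v,36.5)[:2] for u,v in c],np.float32); R=cv2.minAreaRect(P); print(R,len(c))
L=cv2.fitLine(P,2,0,.01,.01).ravel(); print(np.degrees(np.arctan2(L[1],L[0])),L)
w=shot('wrist'); h=cv2.cvtColor(w['color'],cv2.COLOR_RGB2HSV).astype(int)
m=((h[...,2]<110)&(h[...,0]<20)).astype(np.uint8); m[30:]=0; m[:,:200]=0; m[:,270:]=0
c=max(cv2.findContours(m,0,1)[0],key=cv2.contourArea)[:,0]; t=c.reshape(-1,2); print(t[:,0].min(),t[:,0].max(),t[:,1].max())
print([onz(w,u,t[:,1].max(),36.5,True)[:2].round(1) for u in (t[:,0].min(),t[:,0].max())])
E
```

```text
((616.7775268554688, 131.240966796875), (55.13071060180664, 75.38416290283203), 8.750541687011719) 108
-76.41909 [ 2.3481821e-01 -9.7203928e-01  6.2367828e+02  1.3409377e+02]
223 244 12
[array([592.8, 106.4]), array([608.6,  98.8])]
```

```bash
python3 -m crank '[[[0.08,0,-0.1],0,0],[[0.18,0,-0.15],0,0],[[0.18,0,-0.15],0,0],[[0.18,0,-0.15],0,0],[[0.18,0,-0.15],0,0]]'
python3 - <<'E'
from h import *
w=shot('wrist'); h=cv2.cvtColor(w['color'],cv2.COLOR_RGB2HSV).astype(int)
m=((h[...,2]<125)&(h[...,0]<20)&(h[...,1]>80)).astype(np.uint8); m[120:]=0; m[:,:200]=0; m[:,310:]=0
c=max(cv2.findContours(m,0,1)[0],key=cv2.contourArea)[:,0]
P=np.array([onz(w,u,v,36.5,True)[:2] for u,v in c],np.float32); R=cv2.minAreaRect(P); print(R, c.min(0),c.max(0))
h2=((h[...,0]<12)&(h[...,1]>140)&(h[...,2]>90)).astype(np.uint8); h2[:,:150]=0;h2[:,350:]=0; h2[200:]=0
t=max(cv2.findContours(h2,0,1)[0],key=cv2.contourArea); T=np.array([onz(w,u,v,20,True)[:2] for u,v in cv2.convexHull(t)[:,0]],np.float32); print(cv2.minEnclosingCircle(T))
cv2.imwrite('pics/f8.png',w['color'][:,:,::-1])
E
```

```text
t: 13.02
eef_pos: [579.2, 19.8, 200.6]
tcp_rot: [[0.41, 0.912, -0.002], [0.912, -0.41, 0.0], [-0.001, -0.002, -1.0]]
force: [0.2, 0.6, -1.1]
opening: 0.8
grip_force: 0.0
((604.219970703125, 139.03009033203125), (61.073448181152344, 46.32175827026367), 62.401065826416016) [202  35] [248  92]
((589.654052734375, 76.94608306884766), 49.8182258605957)
```

View pics/f8.png

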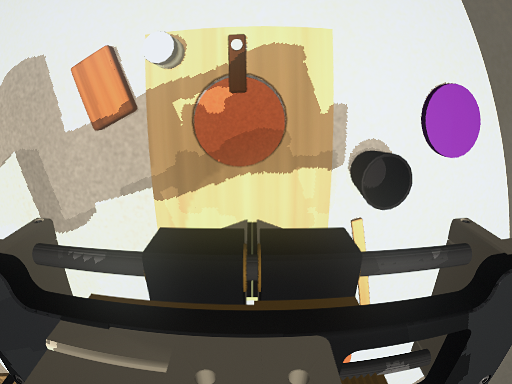

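The wrist view shows the bar running from its screw (237,44) to its tip (238,91), pointing at the tile's middle (240,119) to within about 2°. The tile is in the recess, the jar, pot, stick and block look in place, and the hand is clear.

```bash
python3 -c "
from rig import ticket; print(ticket.sign_off())"
```

```text
the job is handed in; nothing more can be done
None
```

The job is handed in at about 13 s: the tile lies flat in the recess, the turn-button's end is over its rim pointing at its middle to within about 2°, and the other things look unmoved, though sign-off gave no verdict.

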